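# Slide the dish board home into its notches and close the keeper

### The job

With your fingertips only, push the white board with its two dishes gently along the rails, away from the robot, until its feet drop into the locating notches, then push the yellow keeper round by its black knob until it lies fully across the top of the board, and move clear. Do not lift the board, let the dishes stay standing on it untouched, and leave everything else on the worktop alone.

Things in the scene. Friction and masses are not known exactly. Their poses are not given: they have to be found in the camera images.
- stand: Fixed grey stand with two aluminium rails, 262 x 142 mm. Origin on the worktop below the seated board's centre; x along the rails in the push direction, away from the robot; y left; z up. Rail running surface at z = 40 mm, x = -160 to 95 mm, side guides to z = 56 mm. Between the rails an 84 mm wide gap is open down to z = 6 mm: fingertips may reach in there behind the board.
- notches (a point): Centre of the four notches, midway between the rails at running-surface height (stand x = y = 0, z = 40 mm). Each rail has two notches, 16 mm long and 6 mm deep, 50 mm before and 50 mm beyond this point (red marks outside the rails). An end plate 25 mm beyond the seated board is not a stop for it: a board that touches it has missed the notches.
- board: Loose white board 130 (along rails) x 124 x 12 mm, about 0.45 kg, with 1.5 mm side play, on four 10 mm feet at +-50 mm along and across. Origin under its centre at the feet's undersides; top 20 mm above it; axes as the stand's. Starts 40 to 85 mm short of home at stand z = 40 mm; home is stand x = 0 +-3 mm, z = 34 mm, where all feet drop 6 mm.
- board_edge (a point): Middle of the board's near edge face (blue strip), where it is pushed: 65 mm behind the board's centre, 6 mm below its top. At about 30 mm/s the board slides with a few newtons; once its feet have dropped, the notch walls stop it and the force rises sharply. Pushed fast it can skip over the notches.
- keeper (a joint): Angle of the yellow keeper, rad. 0: its arm points from the pivot towards the robot, parallel to the rails; grows counter-clockwise seen from above; 1.57 (a stop): square across the board. Starts at -0.4 to 0.1 and stays where left (about 1 N at the knob moves it). The arm, underside 57 mm above the worktop, passes 3 mm above the seated board but is blocked by one that has not dropped.
- keeper_knob (a point): Half-way up the black upright knob near the end of the keeper's arm, 16 mm across and 30 mm tall (67 to 97 mm above the worktop), 55 mm from the pivot. Push it sideways from behind.
- keeper_pivot (a point): The keeper's fixed vertical pivot axis at the height of the arm, to the left of the left-hand rail (stand x = -30, y = +84 mm).
- dish_1: Petri dish 56 mm across, 15 mm tall, standing loose on the far left part of the board; origin at the centre of its underside. Rides along.
- dish_2: Petri dish 56 mm across, 15 mm tall, standing loose on the far right part of the board; origin at the centre of its underside. Rides along.
- bottle_brown: Bystander: brown bottle with black cap, 44 x 88 mm, left on the worktop. Origin under its centre.
- timer: Bystander: bench timer 68 x 62 x 19 mm, right of the stand. Origin under its centre.
- spare_dish: Bystander: petri dish 56 x 15 mm on the worktop, right. Origin under its centre.
There are look-alikes about, which are no part of the job. What is shaped like the dish_1 but brown or turquoise is not meant.

How it is judged:
By the outcome, as a careful person would: the job done as asked, in the order asked, and still so for the second after the job is handed in, with the robot touching nothing.
It also fails if it takes over 48 s, if anything falls off the work surface, if the arm or the gripper's body presses on something with over 40 N, if the wrist force passes 120 N, or if a joint passes its speed limit or range.

### The arm

A 6-joint arm with a two-finger parallel gripper is mounted at the origin on a cart in front of the work surface, level with it; the furniture and walls round the work are solid. World frame = base frame: x ahead of the robot, y to its left, z up, the work surface at z = 0. Lengths are in mm, angles in rad, forces in N, time in s.
With the tool pointing down it reaches from about 275 to 750 mm from the base axis. Payload 10.2 kg.
Tool frame: the origin (TCP) lies at the very end of the fingers, on their centre line; the grasp point (between the pads) lies 19 mm behind it; z points along the fingers, y is the direction in which the jaws open and shut (so a half turn about z gives the same grasp; the last joint's range is limited). The gripper opens to 85 mm and grips with 20 to 120 N. Pads are 22 mm wide; open, the fingers measure 114 mm over their backs; the gripper's body (76 mm by 85 mm) begins 54 mm behind the grasp point. The pads swing forward as they close: fully open they stand 13 mm farther back than shut.
Start: joints at [1.101, 0.313, 1.498, -0, 1.331, -0.223], TCP at [128.271, 509.095, 231.294] pointing down, gripper open.
Joint ranges: [-2.94, 2.94], [-0.97, 2.17], [0.19, 2.56], [-1.23, 4.37], [0.02, 3.11], [-2.88, 2.88]. Speed limits (rad/s): [2.39, 2.39, 3.01, 3.14, 3.14, 3.14].

### API

Orientations are given as a unit quaternion [w, x, y, z].
In Python, from rig import sensors, imaging, ctrl gives the robot as it stands.
- The arm moves only by the shell command python3 -m creep 'ROWS' [FORCE]. ROWS is JSON, a list of rows, each an object with "grip": the finger opening in mm, from 0 to 85.4; "linear": the shift along the tool's x, y, z in mm, a list of three; "rot": the turn, a rotation vector about the tool's x, y, z in rad, a list of three. A call has 1 to 12 rows; each row shifts and turns the commanded pose from where the row before left it, along the tool's axes as they then stand; what a row does not reach is not made up. A row lasts 1/12 s, in which the tool goes at most 41.7 mm and 7.16 degrees, less where a joint would pass 70% of its speed; a pose out of reach is approached as far as the arm can. A call with a gripper value outside its range is refused whole. The fingers move at their own pace and stop on an object; FORCE is the grip in N (left out, the last holds). Time passes only in rows, so rows that do not move let the fingers close. It gives the time, the measured TCP pose, the force and the opening at its end, in the units of the state.
- sensors.sense(): the state, without advancing time (a new reading comes with each control period).
- imaging.capture(name): name is "side" or "top"; returns (picture, depth): 384x512x3 uint8, red, green, blue; 384x512 float32, mm along the optical axis (not along the pixel's ray), 0 where there is no reading.
- imaging.camera_params(name): a dict with "intrinsics" (3x3 intrinsics, pixels), "k1" (the pictures are not rectified: a ray, as slopes to the right and down, at radius r is drawn at 1 + k1 r^2 times it, then the intrinsics apply), "R" (3x3) and "t" (3): a world point X has camera coordinates R X + t. Camera axes: x right, y down, z forward; pixel columns grow to the right and rows downward; lengths in mm; the calibration is good to about 2 mm. A picture is of the moment at which its call begins. camera_params takes no time and is no camera call.
- ctrl.finish_job(): hands the job in, once; it reports no verdict.
The state is a dict: "time_s": time; "joints": joint angles; "dq": joint speeds; "tau": joint torques, N m; "eef_pos": TCP position; "ee_rot": TCP orientation; "force": force on the tool from outside, world axes, zero at the start; "wrist_torque": the same for the moment, N m; "grip_width": opening from 0.0 (shut) to 1.0 (fully open).
Only numpy, scipy, OpenCV 4.12 (cv2) and the standard library are available. Lean on these libraries where they do the work, as an engineer would, in place of code of your own. Each camera call takes 0.05 s, during which the arm holds its last target.

## Working session

There is one attempt and no reset: what is moved stays moved. The work goes in short steps, Python scripts to look and compute and a shell command to move; the robot and the scene stay as the last step left them, time stands still between calls to the robot, and variables do not carry over. Pictures are saved under pics/ and viewed, and the job is handed in when it is done.

```bash
mkdir -p pics; ls; python3 - <<'E'
from rig import sensors, imaging, ctrl
import cv2
print(sensors.sense())
for n in ("top","side"):
    p,d=imaging.capture(n); cv2.imwrite(f"pics/{n}0.png",p[:,:,::-1]); 
    import numpy as np; np.save(f"{n}0.npy",d)
    print(n,imaging.camera_params(n))
E
```

```text
pics
{'time_s': 0.0, 'joints': array([ 1.10058113e+00,  3.13439516e-01,  1.49842348e+00,  1.94729084e-05,
        1.33100396e+00, -2.23383550e-01]), 'dq': array([-0.00080644,  0.00013574,  0.00037057,  0.00145776,  0.00097379,
       -0.00139946]), 'tau': array([-9.43286723e-04, -4.12266970e+01, -2.59747928e+01, -2.65078643e-04,
        4.11869172e-03, -4.58131538e-06]), 'eef_pos': array([128.15626687, 508.85792754, 230.74556196]), 'ee_rot': array([-2.25454932e-04,  1.23105035e-01,  9.92393442e-01, -5.96006007e-04]), 'force': array([-0.60220394,  0.4360105 , -0.77205969]), 'wrist_torque': array([ 0.0433498 ,  0.03198811, -0.02626851]), 'grip_width': 1.0030398642111822}
top {'intrinsics': array([[397.27375652,   0.        , 260.32028135],
       [  0.        , 397.27375652, 189.15782222],
       [  0.        ,   0.        ,   1.        ]]), 'k1': -0.03372453785171596, 'R': array([[ 1.37663741e-02, -9.99905207e-01,  2.54632072e-04],
       [-9.74859353e-01, -1.34781897e-02, -2.22413086e-01],
       [ 2.22395435e-01,  2.81359129e-03, -9.74952488e-01]]), 't': array([197.76221592, 579.82412165, 933.87169821])}
side {'intrinsics': array([[488.64939701,   0.        , 261.56891221],
       [  0.        , 488.64939701, 192.42359039],
       [  0.        ,   0.        ,   1.        ]]), 'k1': -0.10525442714261632, 'R': array([[-9.94123943e-01, -1.08245876e-01,  6.45923172e-04],
       [-6.45703389e-02,  5.88199958e-01, -8.06133662e-01],
       [ 8.68807120e-02, -8.01438482e-01, -5.91733134e-01]]), 't': array([ 597.71101189,  -16.44453593, 1641.15173831])}
```

View pics/top0.png

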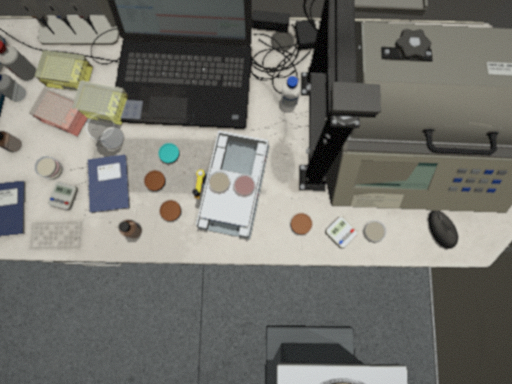

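View pics/side0.png

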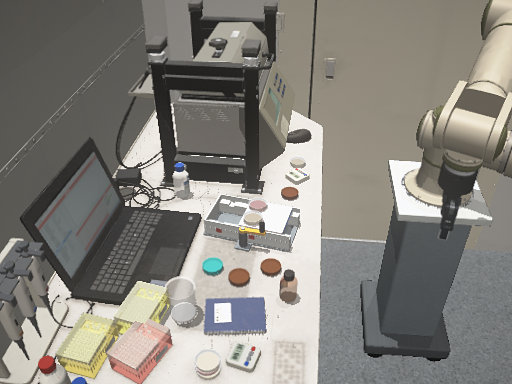

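```bash
cat > h.py <<'E'
import numpy as np, cv2
from rig import sensors, imaging, ctrl
def P(n): return imaging.camera_params(n)
def proj(n,X):
    c=P(n); X=np.atleast_2d(X)@c["R"].T+c["t"]; s=X[:,:2]/X[:,2:]; r2=(s**2).sum(1,keepdims=True)
    s=s*(1+c["k1"]*r2); K=c["intrinsics"]; return s@K[:2,:2].T+K[:2,2]
def unp(n,uv,z):
    c=P(n);K=c["intrinsics"]
    uv=np.atleast_2d(np.float64(uv)); u=(cv2.undistortPoints(uv[:,None],K,np.array([c["k1"],0,0,0,0.]),)[:,0])
    # exact: iterate the stated model
    d=(uv-K[:2,2])/[K[0,0],K[1,1]]
    u=d.copy()
    for _ in range(30): u=d/(1+c["k1"]*(u**2).sum(1,keepdims=True))
    r=np.c_[u,np.ones(len(u))]@c["R"]; o=-c["R"].T@c["t"]
    s=(z-o[2])/r[:,2]; return o+r*s[:,None]
def crop(n,box,f,out,dots=None,pic=None):
    if pic is None: pic=imaging.capture(n)[0]
    x0,y0,x1,y1=box; im=cv2.resize(pic[y0:y1,x0:x1,::-1],None,fx=f,fy=f,interpolation=cv2.INTER_CUBIC)
    for u,v in (dots if dots is not None else []): cv2.circle(im,(int((u-x0+.5)*f),int((v-y0+.5)*f)),3,(0,255,0),-1)
    for k in range(x0,x1,10): cv2.putText(im,str(k),(int((k-x0+.5)*f)-8,10),0,.35,(0,0,255),1); cv2.line(im,(int((k-x0+.5)*f),12),(int((k-x0+.5)*f),18),(0,0,255),1)
    for k in range(y0,y1,10): cv2.putText(im,str(k),(0,int((k-y0+.5)*f)+4),0,.35,(0,0,255),1); cv2.line(im,(24,int((k-y0+.5)*f)),(30,int((k-y0+.5)*f)),(0,0,255),1)
    cv2.imwrite(out,im); return pic
E
python3 - <<'E'
from h import *
a=cv2.imread("pics/top0.png")[:,:,::-1];crop("top",(180,125,280,245),5,"pics/tc.png",pic=a)
a=cv2.imread("pics/side0.png")[:,:,::-1];crop("side",(195,180,310,260),7-.1,"pics/sc.png",pic=a)
E
```

```text
(no output)
```

View pics/tc.png

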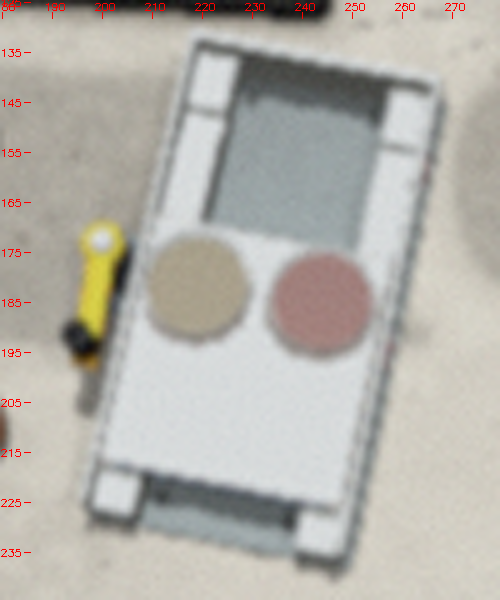

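View pics/sc.png

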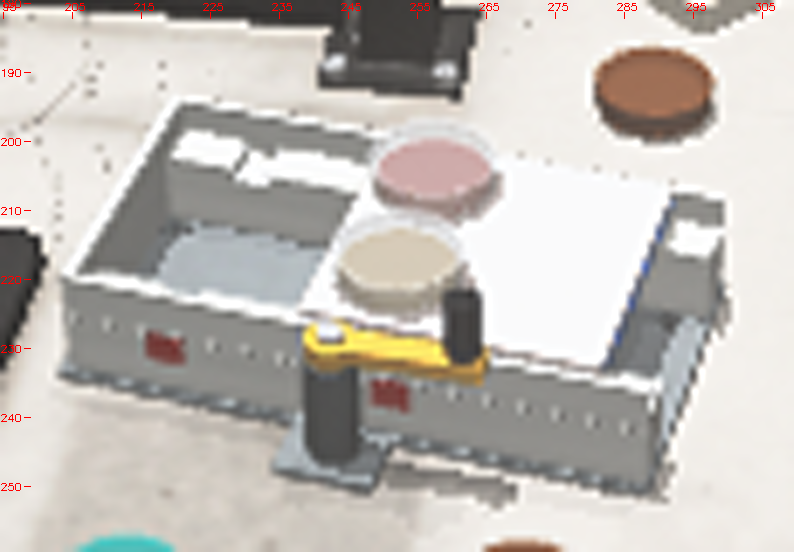

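```bash
python3 - <<'E'
from h import *
print("guide corners z56",unp("top",[[218.5,132.1],[267.5,140.5],[249.1,238.5],[197.1,228.5]],56).round(1))
print("board corners top60: NL,NR",unp("top",[[200.5,217.3],[247.2,226.5]],60).round(1))
print("dish",unp("top",[[219.2,182],[243.8,185.2]],75).round(1))
print("pivot z~63, knob z97",unp("top",[[199.7,172.8]],66).round(1),unp("top",[[195.5,191.5]],97).round(1))
# side
print("side pivot top",unp("side",[[242,228]],66),"knob top",unp("side",[[262,222.8]],97))
print("side corners",unp("side",[[205.0,219],[290.5,236],[220.8,194]],56))
print("side board blue top NL,NR",unp("side",[[282.5,232.3],[292,207.5]],60))
d=np.load("top0.npy"); 
for uv in [(199,173),(195,191),(205,210),(225,205),(220,182),(235,150)]:
    c=P("top");Z=d[uv[1],uv[0]]
    K=c["intrinsics"];s=(np.array(uv)-K[:2,2])/K[0,0];print(uv,(c["R"].T@(np.r_[s*Z,Z]-c["t"])).round(1))
E
```

```text
guide corners z56 [[731.4 317.8  56. ]
 [709.8 188.8  56. ]
 [453.8 231.8  56. ]
 [476.7 361.5  56. ]]
board corners top60: NL,NR [[504.3 353.7  60. ]
 [483.  236.9  60. ]]
dish [[591.8 308.8  75. ]
 [584.4 247.1  75. ]]
pivot z~63, knob z97 [[617.3 360.2  66. ]] [[561.8 363.2  97. ]]
side pivot top [[617.77303854 355.98399399  66.        ]] knob top [[560.46488715 364.16117724  97.        ]]
side corners [[732.24104111 316.43269297  56.        ]
 [480.68834903 363.65975389  56.        ]
 [707.88996956 190.73974754  56.        ]]
side board blue top NL,NR [[503.76363274 355.02008195  60.        ]
 [483.95243089 239.70404926  60.        ]]
(199, 173) [614.7 360.6  73.7]
(195, 191) [562.5 363.9  99.4]
(205, 210) [523.  343.3  59.7]
(225, 205) [535.8 293.4  62.9]
(220, 182) [591.1 306.5  77.7]
(235, 150) [699.3 276.5   5.9]
```

```bash
python3 - <<'E'
from h import *
yaw=-.17;R=np.array([[np.cos(yaw),-np.sin(yaw)],[np.sin(yaw),np.cos(yaw)]])
def S(p): return (np.array(p)[:,:2]@R).round(1)
print("notch far L,R (stand-rot x,y)",S(unp("top",[[220.9,146.9],[259.1,154.5]],40)))
for z in (35,40,45): print("marks",z,S(unp("side",[[218.6,229.8],[251,236.7]],z)))
print("pivot",S(unp("top",[[199.7,172.8]],72)),S(unp("side",[[242.5,228]],72)))
print("guides",S(unp("top",[[218.5,132.1],[267.5,140.5],[249.1,238.5],[197.1,228.5]],56)))
print("board",S(unp("top",[[200.5,217.3],[247.2,226.5]],60)),S(unp("side",[[282.5,232.3],[292,207.5]],60)))
E
```

```text
notch far L,R (stand-rot x,y) [[633.3 425. ]
 [631.  321.7]]
marks 35 [[623.1 447.3]
 [524.2 450.1]]
marks 40 [[620.8 452.7]
 [522.5 455.5]]
marks 45 [[618.6 458.1]
 [520.8 460.9]]
pivot [[546.1 458.2]] [[545.  461.6]]
guides [[667.1 436.9]
 [667.7 306.2]
 [408.  305.2]
 [408.7 437. ]]
board [[437.2 434. ]
 [435.9 315.2]] [[436.4 435.1]
 [436.4 318.1]]
```

```bash
python3 -m creep '[{"grip":0,"linear":[0,0,0],"rot":[0,0,-0.077]},{"grip":0,"linear":[-34,-13.5,0],"rot":[0,0,0]},{"grip":0,"linear":[-34,-13.5,0],"rot":[0,0,0]},{"grip":0,"linear":[-34,-13.5,0],"rot":[0,0,0]},{"grip":0,"linear":[-34,-13.5,0],"rot":[0,0,0]},{"grip":0,"linear":[-34,-13.5,0],"rot":[0,0,0]},{"grip":0,"linear":[-34,-13.5,0],"rot":[0,0,0]},{"grip":0,"linear":[-34,-13.5,0],"rot":[0,0,0]},{"grip":0,"linear":[-34,-13.5,0],"rot":[0,0,0]},{"grip":0,"linear":[-34,-13.5,0],"rot":[0,0,0]},{"grip":0,"linear":[-34,-13.5,0],"rot":[0,0,0]}]' 40
cat >> h.py <<'E'
yaw=-.17;RS=np.array([[np.cos(yaw),-np.sin(yaw)],[np.sin(yaw),np.cos(yaw)]]);O=np.array([575,374.8])
def st():
    s=sensors.sense(); p=s["eef_pos"]; q=s["ee_rot"]
    from scipy.spatial.transform import Rotation as Ro
    M=Ro.from_quat([q[1],q[2],q[3],q[0]]).as_matrix()
    print("t",round(s["time_s"],2),"stand",(p[:2]@RS-O).round(1),"z",p[2].round(1),"F(stand)",(s["force"][:2]@RS).round(1),s["force"][2].round(1),"grip",round(s["grip_width"],2),"toolx ang rel -standx",round(float(np.arctan2(M[1,0],M[0,0])-yaw),3),"zaxis",M[:,2].round(3))
E
python3 -c "from h import *; st()"
```

```text
time_s: 1.02
eef_pos: [441.8, 317.2, 231.1]
ee_rot: [-0.0, 0.085, 0.996, -0.0]
force: [0.0, 0.8, 0.4]
grip_width: 0.002
t 1.02 stand [-193.2   12.6] z 231.1 F(stand) [-0.1  0.8] 0.4 grip 0.0 toolx ang rel -standx 3.142 zaxis [-0.001 -0.    -1.   ]
```

```bash
python3 -m creep '[{"grip":0,"linear":[-16,-6.7,10],"rot":[0,0,0]},{"grip":0,"linear":[-16,-6.7,25],"rot":[0,0,0]},{"grip":0,"linear":[0,0,32],"rot":[0,0,0]},{"grip":0,"linear":[0,0,32],"rot":[0,0,0]},{"grip":0,"linear":[0,0,32],"rot":[0,0,0]},{"grip":0,"linear":[0,0,20],"rot":[0,0,0]},{"grip":0,"linear":[0,0,5],"rot":[0,0,0]},{"grip":0,"linear":[0,0,0],"rot":[0,0,0]}]'
python3 -c "
from h import *; st()
crop('top',(180,125,280,245),5,'pics/t1.png');crop('side',(195,160,310,260),6,'pics/s1.png')"
```

```text
time_s: 1.68
eef_pos: [469.2, 299.7, 74.2]
ee_rot: [-0.001, 0.085, 0.996, -0.001]
force: [0.4, -0.3, 0.4]
grip_width: 0.0
t 1.68 stand [-163.2   -0. ] z 74.2 F(stand) [ 0.4 -0.2] 0.4 grip 0.0 toolx ang rel -standx 3.142 zaxis [-0.003 -0.001 -1.   ]
```

View pics/t1.png

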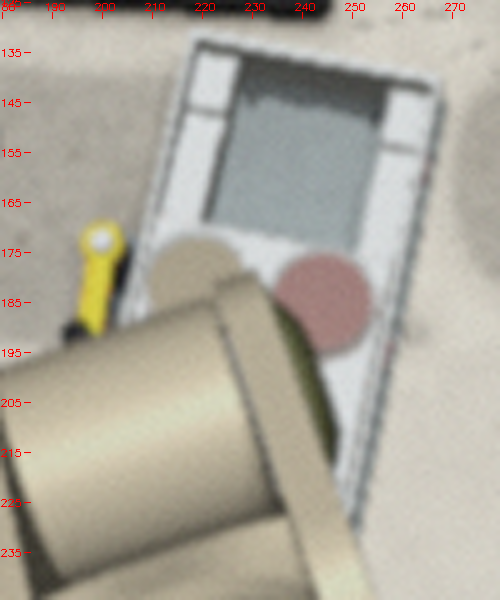

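View pics/s1.png

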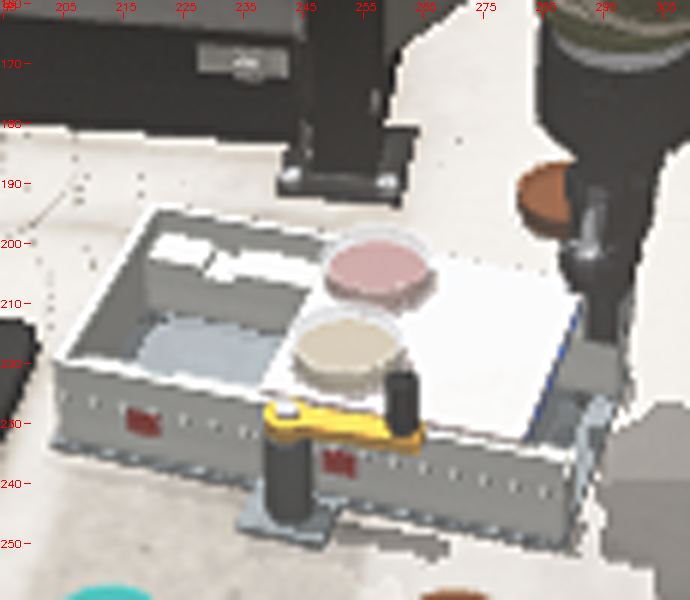

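```bash
python3 -m creep '[{"grip":0,"linear":[0,0,15],"rot":[0,0,0]},{"grip":0,"linear":[0,0,15],"rot":[0,0,0]},{"grip":0,"linear":[0,0,4],"rot":[0,0,0]},{"grip":0,"linear":[0,0,0],"rot":[0,0,0]},{"grip":0,"linear":[-2.5,0,0],"rot":[0,0,0]},{"grip":0,"linear":[-2.5,0,0],"rot":[0,0,0]},{"grip":0,"linear":[-2.0,0,0],"rot":[0,0,0]},{"grip":0,"linear":[-2,0,0],"rot":[0,0,0]},{"grip":0,"linear":[-2,0,0],"rot":[0,0,0]}]'
python3 -c "
from h import *; st()"
```

```text
time_s: 2.53
eef_pos: [481.1, 298.1, 41.7]
ee_rot: [0.0, 0.085, 0.996, 0.0]
force: [0.5, -0.5, 0.4]
grip_width: 0.001
t 2.53 stand [-151.2    0.4] z 41.7 F(stand) [ 0.6 -0.4] 0.4 grip 0.0 toolx ang rel -standx 3.142 zaxis [ 0.001  0.    -1.   ]
```

```bash
python3 -m creep '[{"grip":0,"linear":[-2,0,0.5],"rot":[0,0,0]},{"grip":0,"linear":[-2,0,0.5],"rot":[0,0,0]},{"grip":0,"linear":[-2,0,0],"rot":[0,0,0]},{"grip":0,"linear":[-2,0,0],"rot":[0,0,0]},{"grip":0,"linear":[-2,0,0],"rot":[0,0,0]},{"grip":0,"linear":[-2,0,0],"rot":[0,0,0]}]'
python3 -c "
from h import *; st()
crop('side',(195,160,310,260),6,'pics/s2.png')"
```

```text
time_s: 3.03
eef_pos: [492.4, 296.1, 40.2]
ee_rot: [-0.0, 0.085, 0.996, -0.0]
force: [-4.3, -0.2, 2.1]
grip_width: -0.0
t 3.03 stand [-139.8    0.3] z 40.2 F(stand) [-4.2 -1. ] 2.1 grip -0.0 toolx ang rel -standx 3.142 zaxis [-0.001 -0.    -1.   ]
```

View pics/s2.png

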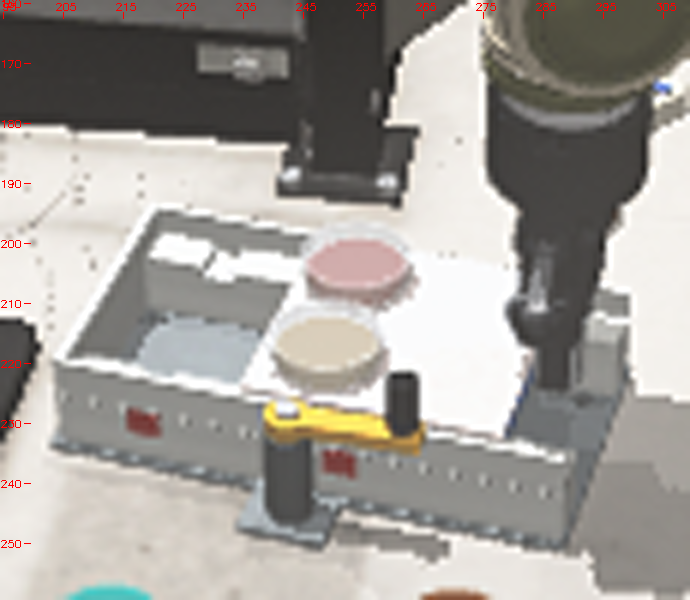

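```bash
python3 -m creep '[{"grip":0,"linear":[-2.4,0,0],"rot":[0,0,0]},{"grip":0,"linear":[-2.4,0,0],"rot":[0,0,0]},{"grip":0,"linear":[-2.4,0,0],"rot":[0,0,0]},{"grip":0,"linear":[-2.4,0,0],"rot":[0,0,0]},{"grip":0,"linear":[-2.4,0,0],"rot":[0,0,0]},{"grip":0,"linear":[-2.4,0,0],"rot":[0,0,0]},{"grip":0,"linear":[-2.4,0,0],"rot":[0,0,0]},{"grip":0,"linear":[-2.4,0,0],"rot":[0,0,0]},{"grip":0,"linear":[-2.4,0,0],"rot":[0,0,0]},{"grip":0,"linear":[-2.4,0,0],"rot":[0,0,0]},{"grip":0,"linear":[-2.4,0,0],"rot":[0,0,0]},{"grip":0,"linear":[-2.4,0,0],"rot":[0,0,0]}]'
python3 -c "
from h import *; st()"
```

```text
time_s: 4.08
eef_pos: [521.2, 291.1, 40.2]
ee_rot: [0.0, 0.085, 0.996, -0.0]
force: [-3.0, -0.7, -0.3]
grip_width: -0.003
t 4.08 stand [-110.6    0.3] z 40.2 F(stand) [-2.8 -1.2] -0.3 grip -0.0 toolx ang rel -standx 3.142 zaxis [ 0. -0. -1.]
```

```bash
python3 -m creep '[{"grip":0,"linear":[-2.4,0,0],"rot":[0,0,0]},{"grip":0,"linear":[-2.4,0,0],"rot":[0,0,0]},{"grip":0,"linear":[-2.4,0,0],"rot":[0,0,0]},{"grip":0,"linear":[-2.4,0,0],"rot":[0,0,0]},{"grip":0,"linear":[-2.4,0,0],"rot":[0,0,0]},{"grip":0,"linear":[-2.4,0,0],"rot":[0,0,0]},{"grip":0,"linear":[-2.4,0,0],"rot":[0,0,0]},{"grip":0,"linear":[-2.4,0,0],"rot":[0,0,0]}]'
python3 -c "
from h import *; st()
crop('side',(195,160,310,260),6,'pics/s3.png')"
```

```text
time_s: 4.75
eef_pos: [540.1, 287.9, 40.3]
ee_rot: [-0.0, 0.085, 0.996, -0.0]
force: [-2.4, 0.1, -1.3]
grip_width: -0.004
t 4.75 stand [-91.4   0.3] z 40.3 F(stand) [-2.4 -0.3] -1.3 grip -0.0 toolx ang rel -standx 3.142 zaxis [-0. -0. -1.]
```

View pics/s3.png

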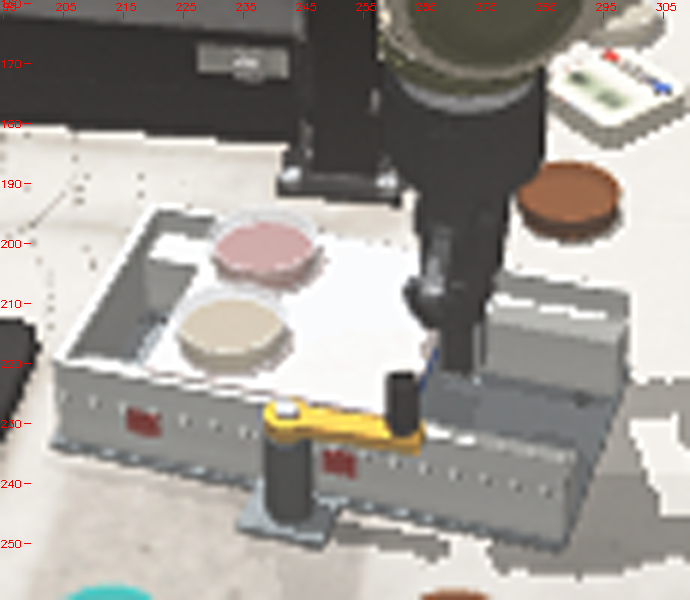

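```bash
python3 -m creep '[{"grip":0,"linear":[-2,0,0],"rot":[0,0,0]},{"grip":0,"linear":[-2,0,0],"rot":[0,0,0]},{"grip":0,"linear":[-2,0,0],"rot":[0,0,0]},{"grip":0,"linear":[-2,0,0],"rot":[0,0,0]}]'
python3 -c "
from h import *; st()"
```

```text
time_s: 5.13
eef_pos: [547.9, 286.6, 40.3]
ee_rot: [-0.0, 0.085, 0.996, -0.0]
force: [-3.2, -0.3, -0.5]
grip_width: 0.002
t 5.13 stand [-83.5   0.3] z 40.3 F(stand) [-3.1 -0.8] -0.5 grip 0.0 toolx ang rel -standx 3.142 zaxis [-0. -0. -1.]
```

```bash
python3 -m creep '[{"grip":0,"linear":[-1.8,0,0],"rot":[0,0,0]},{"grip":0,"linear":[-1.8,0,0],"rot":[0,0,0]}]'
python3 -c "
from h import *; st()"
```

```text
time_s: 5.3
eef_pos: [551.4, 286.0, 40.3]
ee_rot: [0.0, 0.085, 0.996, -0.0]
force: [-2.5, -1.0, -1.6]
grip_width: 0.0
t 5.3 stand [-79.9   0.3] z 40.3 F(stand) [-2.3 -1.4] -1.6 grip 0.0 toolx ang rel -standx 3.142 zaxis [ 0. -0. -1.]
```

```bash
python3 -m creep '[{"grip":0,"linear":[-1.8,0,0],"rot":[0,0,0]}]'
python3 -c "
from h import *; st()"
```

```text
time_s: 5.38
eef_pos: [553.4, 285.6, 40.4]
ee_rot: [0.0, 0.085, 0.996, 0.0]
force: [-3.9, -0.1, -0.5]
grip_width: -0.0
t 5.38 stand [-77.9   0.3] z 40.4 F(stand) [-3.8 -0.8] -0.5 grip -0.0 toolx ang rel -standx 3.142 zaxis [ 0.  0. -1.]
```

```bash
python3 -m creep '[{"grip":0,"linear":[-1.8,0,0],"rot":[0,0,0]},{"grip":0,"linear":[-1.8,0,0],"rot":[0,0,0]}]'
python3 -c "
from h import *; st()
crop('side',(195,160,310,260),6,'pics/s4.png')"
```

```text
time_s: 5.55
eef_pos: [556.7, 285.1, 40.4]
ee_rot: [-0.0, 0.085, 0.996, 0.0]
force: [-3.8, 0.4, 0.6]
grip_width: -0.003
t 5.55 stand [-74.6   0.4] z 40.4 F(stand) [-3.8 -0.2] 0.6 grip -0.0 toolx ang rel -standx 3.142 zaxis [-0.  0. -1.]
```

View pics/s4.png

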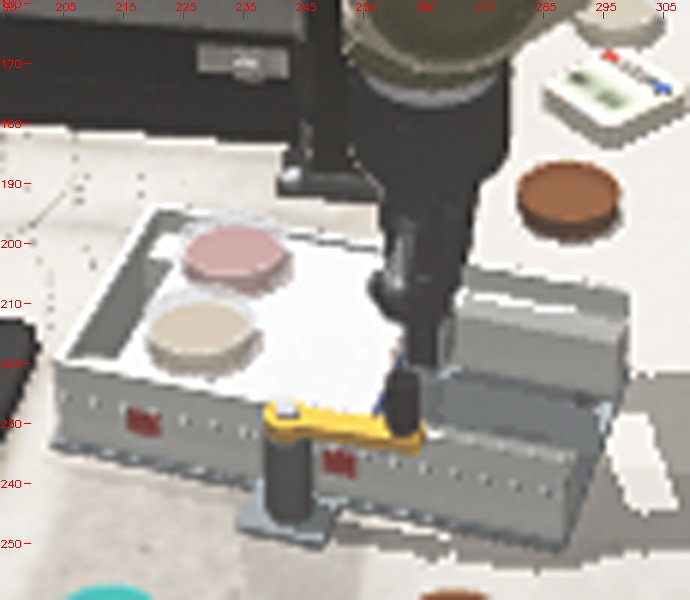

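```bash
python3 -m creep '[{"grip":0,"linear":[-1.8,0,0],"rot":[0,0,0]}]'
python3 -c "
from h import *; st()"
```

```text
time_s: 5.68
eef_pos: [557.7, 285.0, 40.3]
ee_rot: [-0.001, 0.085, 0.996, -0.0]
force: [-15.1, 2.5, 8.1]
grip_width: -0.001
t 5.68 stand [-73.6   0.4] z 40.3 F(stand) [-15.3  -0.1] 8.1 grip -0.0 toolx ang rel -standx 3.142 zaxis [-0.002  0.    -1.   ]
```

```bash
python3 -m creep '[{"grip":0,"linear":[-1.5,0,0],"rot":[0,0,0]}]'
python3 -c "
from h import *; st();crop('side',(195,160,310,260),6,'pics/s5.png')"
```

```text
time_s: 5.77
eef_pos: [557.7, 285.0, 40.3]
ee_rot: [-0.003, 0.085, 0.996, -0.0]
force: [-21.7, 1.7, 11.6]
grip_width: 0.001
t 5.77 stand [-73.6   0.5] z 40.3 F(stand) [-21.7  -2. ] 11.6 grip 0.0 toolx ang rel -standx 3.142 zaxis [-0.006 -0.    -1.   ]
```

View pics/s5.png

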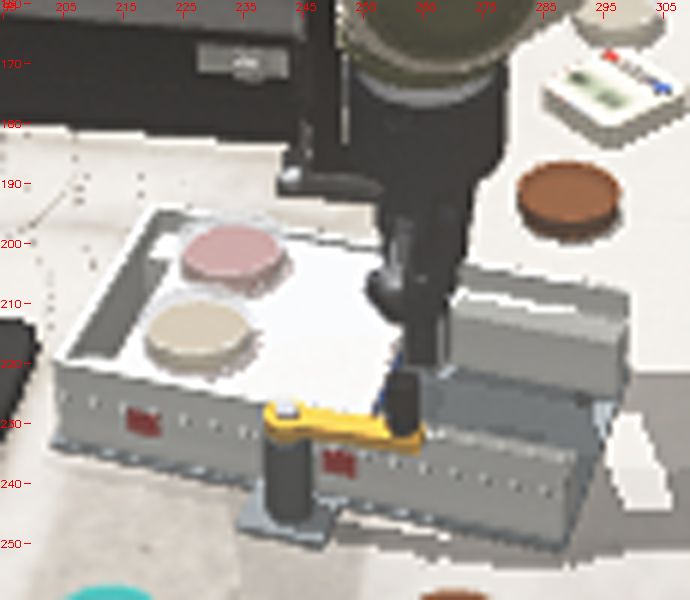

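```bash
python3 -m creep '[{"grip":0,"linear":[3,0,0],"rot":[0,0,0]},{"grip":0,"linear":[6,0,0],"rot":[0,0,0]},{"grip":0,"linear":[10,0,0],"rot":[0,0,0]},{"grip":0,"linear":[5,0,0],"rot":[0,0,0]},{"grip":0,"linear":[0,0,0],"rot":[0,0,0]}]'
python3 -c "
from h import *; st();crop('side',(195,160,310,260),6,'pics/s6.png')
c=P('side');d=imaging.capture('side')[1];K=c['intrinsics']
for uv in [(250,212),(240,220),(255,205),(250,220),(232,203),(228,213)]:
    Z=np.median(d[uv[1]-1:uv[1]+2,uv[0]-1:uv[0]+2]);w=unp('side',[uv],0)[0];o=-c['R'].T@c['t']
    r=(w-o);r/= (c['R']@r)[2];p=o+r*Z;print(uv,(p[:2]@RS-O).round(1),p[2].round(1))
"
```

```text
time_s: 6.23
eef_pos: [535.7, 288.8, 40.5]
ee_rot: [0.0, 0.085, 0.996, 0.0]
force: [-0.5, -0.4, 1.0]
grip_width: 0.001
t 6.23 stand [-95.9   0.5] z 40.5 F(stand) [-0.4 -0.5] 1.0 grip 0.0 toolx ang rel -standx 3.142 zaxis [ 0. -0. -1.]
(250, 212) [-22.9  -7. ] 55.5
(240, 220) [-5.9 36.5] 55.5
(255, 205) [-27.5 -43.3] 55.7
(250, 220) [-33.6  28.1] 55.1
(232, 203) [ 35.9 -16.2] 69.9
(228, 213) [30.9 34.5] 71.8
```

View pics/s6.png

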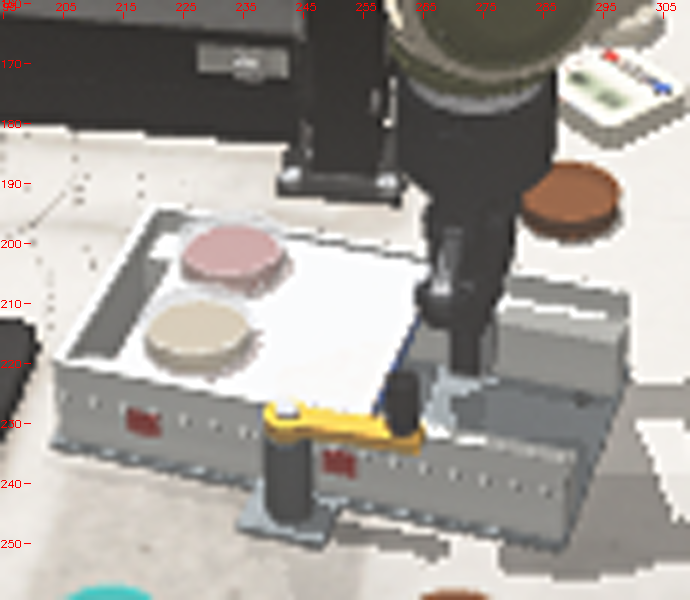

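```bash
python3 -c "
from h import *
c=P('side');d=np.load('side0.npy')
for uv in [(270,212),(275,225),(280,210)]:
    Z=np.median(d[uv[1]-1:uv[1]+2,uv[0]-1:uv[0]+2]);w=unp('side',[uv],0)[0];o=-c['R'].T@c['t']
    r=(w-o);r/= (c['R']@r)[2];p=o+r*Z;print(uv,(p[:2]@RS-O).round(1),p[2].round(1))
"
```

```text
(270, 212) [-81.6 -16. ] 61.5
(275, 225) [-111.1   38.3] 62.5
(280, 210) [-107.4  -34.1] 60.9
```

```bash
python3 -m creep '[{"grip":0,"linear":[0,0,-15],"rot":[0,0,0]},{"grip":0,"linear":[0,0,-30],"rot":[0,0,0]},{"grip":0,"linear":[0,0,-30],"rot":[0,0,0]},{"grip":0,"linear":[0,0,-15],"rot":[0,0,0]},{"grip":0,"linear":[1,15,0],"rot":[0,0,0]},{"grip":0,"linear":[1.5,22,0],"rot":[0,0,0]},{"grip":0,"linear":[1.9,24,0],"rot":[0,0,0]},{"grip":0,"linear":[1.5,22,0],"rot":[0,0,0]},{"grip":0,"linear":[1,14.6,0],"rot":[0,0,0]}]'
python3 -m creep '[{"grip":0,"linear":[0,0,0],"rot":[0,0,0.1122]},{"grip":0,"linear":[0,0,0],"rot":[0,0,0.1122]},{"grip":0,"linear":[0,0,0],"rot":[0,0,0.1122]},{"grip":0,"linear":[0,0,0],"rot":[0,0,0.1122]},{"grip":0,"linear":[0,0,0],"rot":[0,0,0.1122]},{"grip":0,"linear":[0,0,0],"rot":[0,0,0.1122]},{"grip":0,"linear":[0,0,0],"rot":[0,0,0.1122]},{"grip":0,"linear":[0,0,0],"rot":[0,0,0]}]'
python3 -c "
from h import *; st()
crop('side',(195,160,310,260),6,'pics/s7.png')"
```

```text
time_s: 7.08
eef_pos: [546.2, 387.7, 130.3]
ee_rot: [0.0, 0.085, 0.996, 0.0]
force: [0.7, -0.3, 0.4]
grip_width: 0.0
time_s: 7.75
eef_pos: [546.4, 385.8, 130.3]
ee_rot: [0.0, 0.462, 0.887, 0.0]
force: [0.1, -0.3, -0.1]
grip_width: -0.002
t 7.75 stand [-101.8   97.9] z 130.3 F(stand) [ 0.2 -0.3] -0.1 grip -0.0 toolx ang rel -standx 2.352 zaxis [ 0.001  0.    -1.   ]
```

View pics/s7.png

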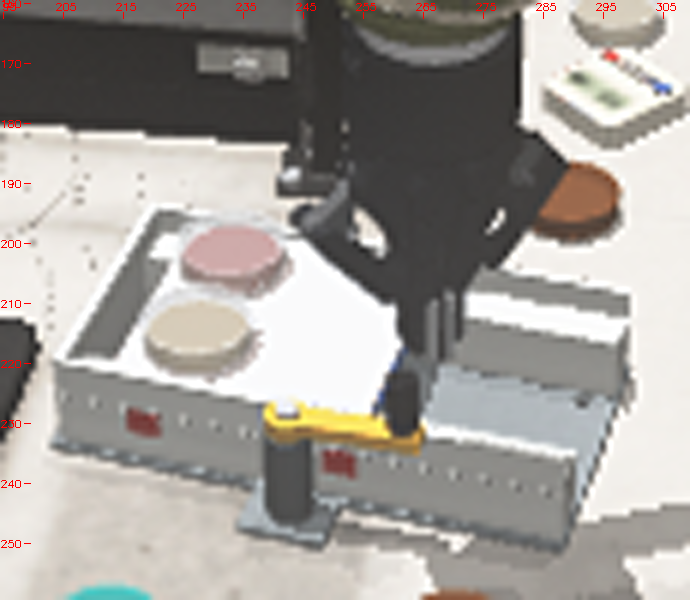

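```bash
python3 -m creep '[{"grip":0,"linear":[0,0,15],"rot":[0,0,0]},{"grip":0,"linear":[0,0,20],"rot":[0,0,0]},{"grip":0,"linear":[0,0,15],"rot":[0,0,0]},{"grip":0,"linear":[0,0,6],"rot":[0,0,0]},{"grip":0,"linear":[0,0,0],"rot":[0,0,0]}]'
python3 -c "
from h import *; st()
crop('side',(195,160,310,260),6,'pics/s8.png');crop('top',(160,125,280,245),5,'pics/t8.png')"
```

```text
time_s: 8.22
eef_pos: [545.5, 385.6, 72.8]
ee_rot: [-0.001, 0.459, 0.889, -0.001]
force: [-0.0, -0.2, -0.2]
grip_width: 0.002
t 8.22 stand [-102.6   97.5] z 72.8 F(stand) [ 0.  -0.2] -0.2 grip 0.0 toolx ang rel -standx 2.359 zaxis [-0.002 -0.001 -1.   ]
```

View pics/s8.png

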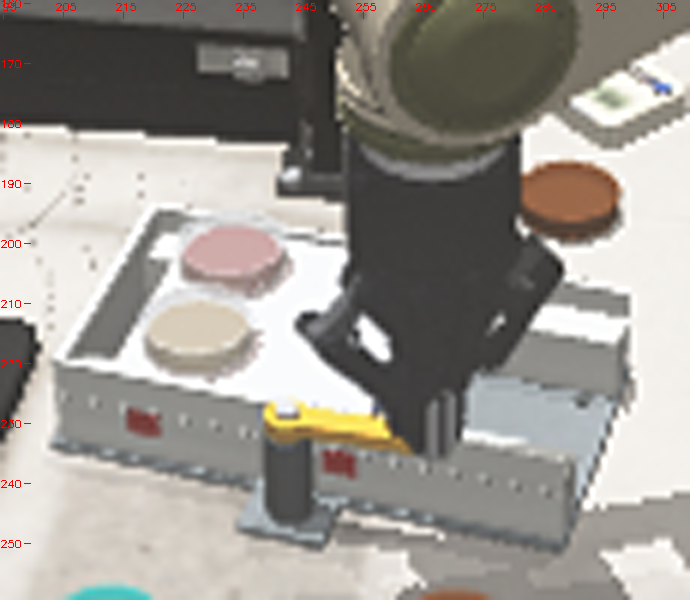

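View pics/t8.png

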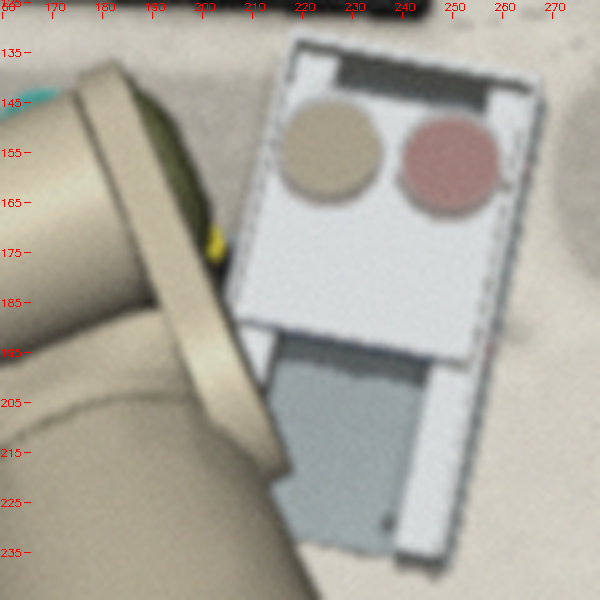

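```bash
python3 -c "
from h import *
Pv=np.array([-29,84.5]);n=np.array([1,-1])/2**.5
th=np.r_[0.1,0.1,np.linspace(0.1,1.6,21)[1:]];d=np.r_[27.,19,[19]*20]
K=Pv-55*np.c_[np.cos(th),np.sin(th)]; T=K-d[:,None]*n
D=np.diff(T,axis=0)
for t,p,q in zip(th[1:],T[1:],np.c_[(-D[:,0]+D[:,1])/2**.5,D.sum(1)/2**.5]): print(t.round(3),p.round(1),q.round(1))
"
```

```text
0.1 [-97.2  92.4] [-8.  0.]
0.175 [-96.6  88.4] [-3.3 -2.5]
0.25 [-95.7  84.3] [-3.5 -2.2]
0.325 [-94.6  80.4] [-3.6 -2. ]
0.4 [-93.1  76.5] [-3.8 -1.7]
0.475 [-91.3  72.8] [-3.9 -1.4]
0.55 [-89.3  69.2] [-4.  -1.1]
0.625 [-87.   65.8] [-4.  -0.8]
0.7 [-84.5  62.5] [-4.1 -0.5]
0.775 [-81.7  59.5] [-4.1 -0.2]
0.85 [-78.7  56.6] [-4.1  0.1]
0.925 [-75.5  54. ] [-4.1  0.4]
1.0 [-72.2  51.7] [-4.1  0.7]
1.075 [-68.6  49.6] [-4.  1.]
1.15 [-64.9  47.7] [-3.9  1.3]
1.225 [-61.1  46.2] [-3.8  1.6]
1.3 [-57.1  44.9] [-3.7  1.9]
1.375 [-53.1  44. ] [-3.5  2.2]
1.45 [-49.1  43.3] [-3.3  2.4]
1.525 [-45.  43.] [-3.1  2.7]
1.6 [-40.8  43. ] [-2.9  2.9]
```

```bash
python3 -m creep '[{"grip":0,"linear":[-4,0,0],"rot":[0,0,0]},{"grip":0,"linear":[-4,0,0],"rot":[0,0,0]},{"grip":0,"linear":[-3.3,-2.5,0],"rot":[0,0,0]},{"grip":0,"linear":[-3.5,-2.2,0],"rot":[0,0,0]},{"grip":0,"linear":[-3.6,-2.0,0],"rot":[0,0,0]},{"grip":0,"linear":[-3.8,-1.7,0],"rot":[0,0,0]}]'
python3 -c "
from h import *; st()
crop('side',(195,160,310,260),6,'pics/s9.png')"
```

```text
time_s: 8.82
eef_pos: [551.9, 362.5, 74.5]
ee_rot: [0.0, 0.46, 0.888, 0.0]
force: [-0.7, -1.1, -0.1]
grip_width: -0.004
t 8.82 stand [-92.4  75.8] z 74.5 F(stand) [-0.5 -1.2] -0.1 grip -0.0 toolx ang rel -standx 2.356 zaxis [ 0.  0. -1.]
```

View pics/s9.png

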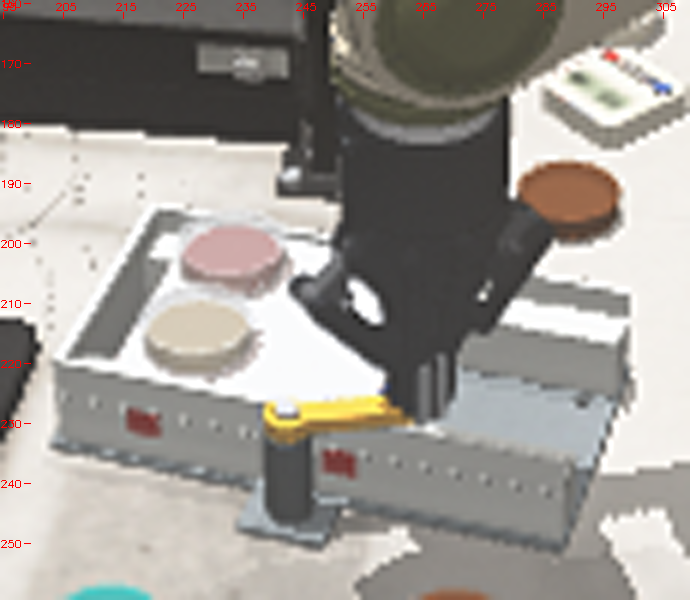

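```bash
python3 -m creep '[{"grip":0,"linear":[-3.9,-1.4,0],"rot":[0,0,0]},{"grip":0,"linear":[-4,-1.1,0],"rot":[0,0,0]},{"grip":0,"linear":[-4,-0.8,0],"rot":[0,0,0]},{"grip":0,"linear":[-4.1,-0.5,0],"rot":[0,0,0]},{"grip":0,"linear":[-4.1,-0.2,0],"rot":[0,0,0]},{"grip":0,"linear":[-4.1,0.1,0],"rot":[0,0,0]},{"grip":0,"linear":[-4.1,0.4,0],"rot":[0,0,0]}]'
python3 -c "
from h import *; st()
crop('side',(195,160,310,260),6,'pics/s10.png')"
```

```text
time_s: 9.45
eef_pos: [565.6, 337.5, 74.3]
ee_rot: [0.0, 0.46, 0.888, -0.0]
force: [-0.7, 0.4, 0.3]
grip_width: -0.002
t 9.45 stand [-74.6  53.5] z 74.3 F(stand) [-0.7  0.3] 0.3 grip -0.0 toolx ang rel -standx 2.356 zaxis [-0. -0. -1.]
```

View pics/s10.png

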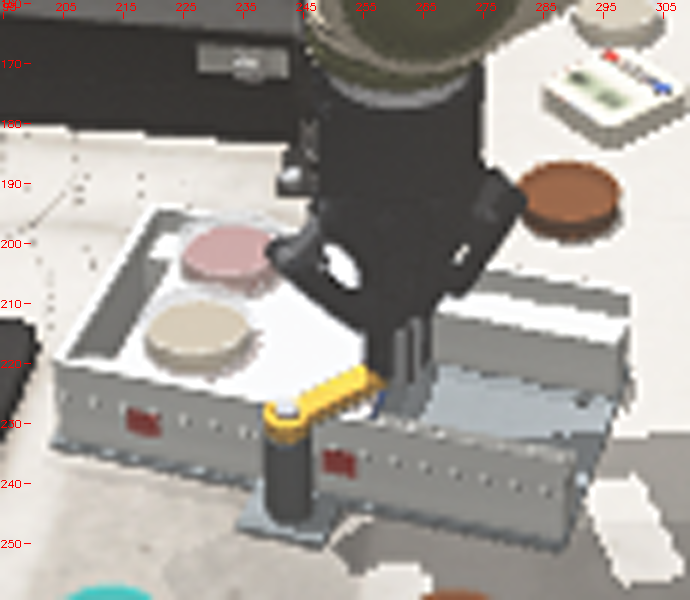

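Arm is swinging over the board as planned; continue along the arc.

```bash
python3 -m creep '[{"grip":0,"linear":[-4.1,0.7,0],"rot":[0,0,0]},{"grip":0,"linear":[-4,1,0],"rot":[0,0,0]},{"grip":0,"linear":[-3.9,1.3,0],"rot":[0,0,0]},{"grip":0,"linear":[-3.8,1.6,0],"rot":[0,0,0]},{"grip":0,"linear":[-3.7,1.9,0],"rot":[0,0,0]},{"grip":0,"linear":[-3.5,2.2,0],"rot":[0,0,0]},{"grip":0,"linear":[-3.3,2.4,0],"rot":[0,0,0]}]'
python3 -c "
from h import *; st()
crop('side',(195,160,310,260),6,'pics/s11.png')"
```

```text
time_s: 10.08
eef_pos: [590.0, 322.6, 74.3]
ee_rot: [0.0, 0.46, 0.888, 0.0]
force: [-0.6, 0.1, -0.6]
grip_width: -0.004
t 10.08 stand [-48.1  43. ] z 74.3 F(stand) [-0.6 -0. ] -0.6 grip -0.0 toolx ang rel -standx 2.356 zaxis [ 0.  0. -1.]
```

View pics/s11.png

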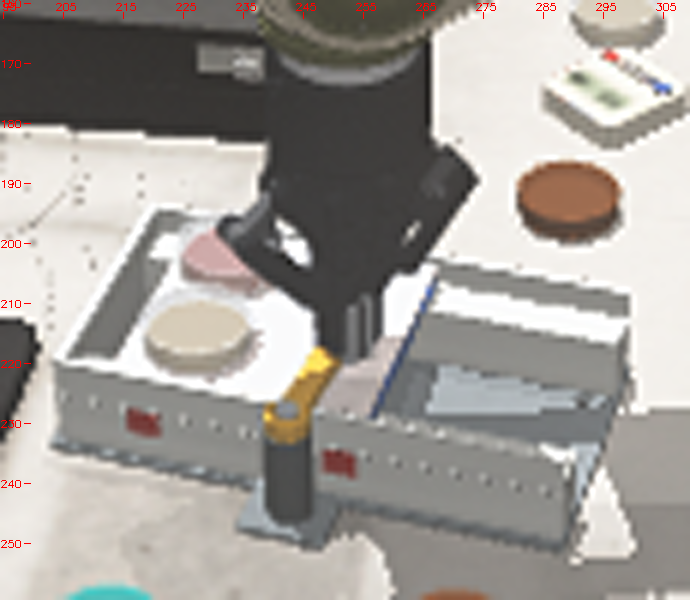

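```bash
python3 -m creep '[{"grip":0,"linear":[-2.6,2.2,0],"rot":[0,0,0]},{"grip":0,"linear":[-2,2,0],"rot":[0,0,0]}]'
python3 -c "
from h import *; st()"
python3 -m creep '[{"grip":0,"linear":[-1,1,0],"rot":[0,0,0]}]'
python3 -c "
from h import *; st()"
```

```text
time_s: 10.3
eef_pos: [594.9, 321.8, 74.1]
ee_rot: [-0.001, 0.46, 0.888, -0.0]
force: [-13.0, 6.4, 2.3]
grip_width: -0.001
t 10.3 stand [-43.1  43. ] z 74.1 F(stand) [-13.9   4.1] 2.3 grip -0.0 toolx ang rel -standx 2.356 zaxis [-0.003  0.    -1.   ]
time_s: 10.38
eef_pos: [595.5, 322.2, 73.9]
ee_rot: [-0.002, 0.46, 0.888, -0.001]
force: [-11.1, 5.7, 3.7]
grip_width: -0.005
t 10.38 stand [-42.6  43.5] z 73.9 F(stand) [-11.9   3.8] 3.7 grip -0.0 toolx ang rel -standx 2.357 zaxis [-0.005  0.001 -1.   ]
```

```bash
python3 -m creep '[{"grip":0,"linear":[-1,1,0],"rot":[0,0,0]}]'
python3 -c "
from h import *; st()
crop('side',(195,160,310,260),6,'pics/s12.png')"
```

```text
time_s: 10.47
eef_pos: [596.1, 322.5, 73.9]
ee_rot: [-0.003, 0.459, 0.888, -0.001]
force: [-15.9, 6.2, 4.9]
grip_width: 0.003
t 10.47 stand [-42.1  43.9] z 73.9 F(stand) [-16.7   3.4] 4.9 grip 0.0 toolx ang rel -standx 2.357 zaxis [-0.006  0.001 -1.   ]
```

View pics/s12.png

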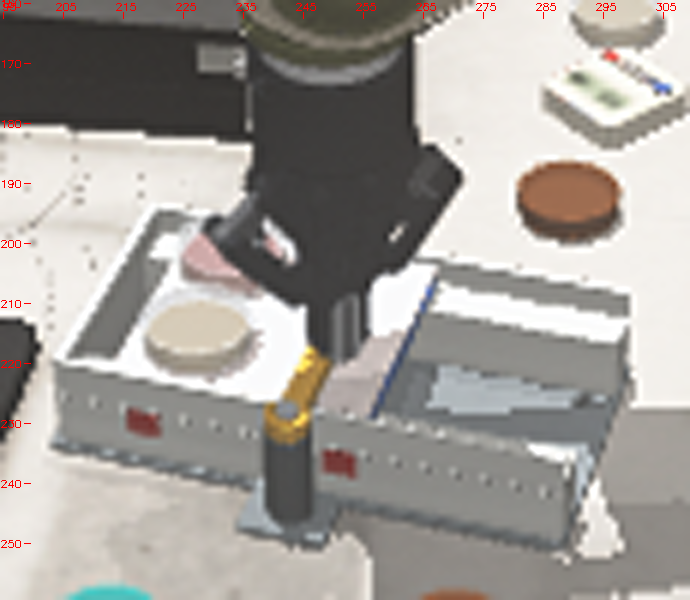

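```bash
python3 -m creep '[{"grip":0,"linear":[3,-1.5,0],"rot":[0,0,0]},{"grip":0,"linear":[5,-3,0],"rot":[0,0,0]},{"grip":0,"linear":[8,0,0],"rot":[0,0,0]},{"grip":0,"linear":[5,0,0],"rot":[0,0,0]},{"grip":0,"linear":[0,0,-15],"rot":[0,0,0]},{"grip":0,"linear":[0,0,-30],"rot":[0,0,0]},{"grip":0,"linear":[0,0,-35],"rot":[0,0,0]},{"grip":0,"linear":[10,0,-30],"rot":[0,0,0]},{"grip":0,"linear":[30,0,-10],"rot":[0,0,0]},{"grip":0,"linear":[35,0,0],"rot":[0,0,0]},{"grip":0,"linear":[35,0,0],"rot":[0,0,0]},{"grip":0,"linear":[30,0,0],"rot":[0,0,0]}]'
python3 -m creep '[{"grip":0,"linear":[30,-5,0],"rot":[0,0,0]},{"grip":0,"linear":[30,-5,0],"rot":[0,0,0]},{"grip":0,"linear":[25,-5,0],"rot":[0,0,0]},{"grip":0,"linear":[15,0,0],"rot":[0,0,0]},{"grip":0,"linear":[0,0,0],"rot":[0,0,0]}]'
python3 -c "
from h import *; st()
crop('side',(195,160,310,260),6,'pics/s13.png');crop('top',(160,125,280,245),5,'pics/t13.png')"
```

```text
time_s: 11.52
eef_pos: [500.2, 451.7, 194.7]
ee_rot: [0.0, 0.459, 0.888, 0.0]
force: [0.2, 0.9, 0.4]
grip_width: 0.002
time_s: 11.93
eef_pos: [429.7, 525.1, 194.4]
ee_rot: [-0.0, 0.458, 0.889, 0.0]
force: [0.3, -0.2, -0.2]
grip_width: 0.003
t 11.93 stand [-240.3  215.4] z 194.4 F(stand) [ 0.4 -0.2] -0.2 grip 0.0 toolx ang rel -standx 2.36 zaxis [ 0.     0.001 -1.   ]
```

View pics/s13.png

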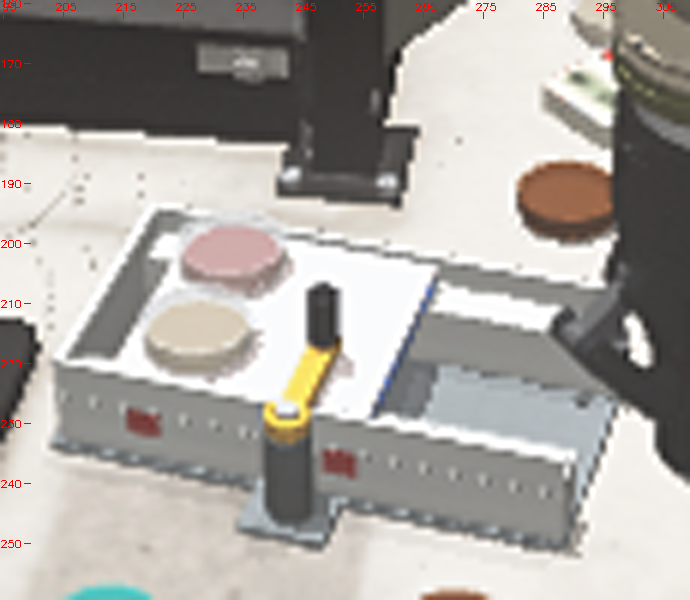

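View pics/t13.png

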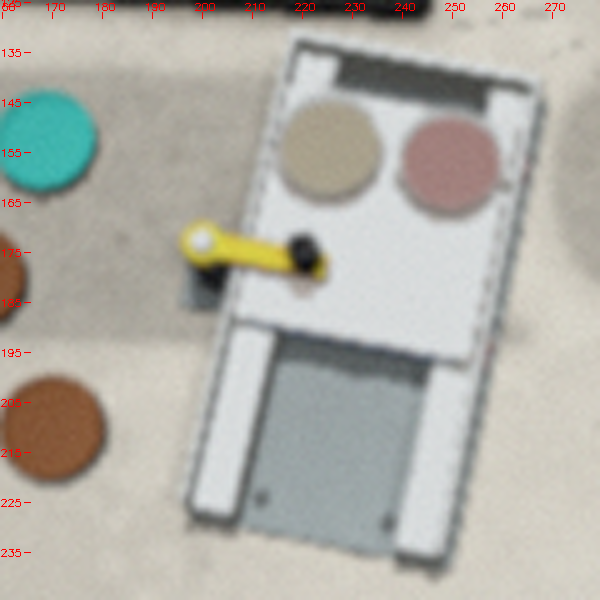

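```bash
python3 -c "
from h import *
S=lambda n,uv,z:(unp(n,uv,z)[:,:2]@RS-O).round(1)
print('knob',S('top',[[220.1,174.3]],97),S('side',[[248.6,208]],97),'pivot',S('top',[[199.7,172.8]],72),S('side',[[242.5,228]],72))
print('board near corners z54',S('top',[[206.8,188.3],[253,196.5]],54),S('side',[[257,229],[267.3,205.2]],54))
print('dish tops',S('top',[[225.5,155],[249.5,157.3]],69))
c=P('side');d=imaging.capture('side')[1]
for uv in [(258,207),(240,222),(260,215),(257,224)]:
    Z=np.median(d[uv[1]-1:uv[1]+2,uv[0]-1:uv[0]+2]);w=unp('side',[uv],0)[0];o=-c['R'].T@c['t']
    r=(w-o);r/= (c['R']@r)[2];p=o+r*Z;print(uv,(p[:2]@RS-O).round(1),p[2].round(1))
"
```

```text
knob [[-29.5  28.2]] [[-29.4  26.2]] pivot [[-28.9  83.4]] [[-30.   86.8]]
board near corners z54 [[-61.3  60.5]
 [-60.7 -59.2]] [[-64.   59.6]
 [-62.8 -54.7]]
dish tops [[ 29.9  29.3]
 [ 35.  -32.2]]
(258, 207) [-39.3 -35.1] 56.8
(240, 222) [-8.6 45. ] 55.3
(260, 215) [-54.7  -3.2] 54.2
(257, 224) [-58.2  39.7] 55.1
```

```bash
python3 -c "
from rig import ctrl; print(ctrl.finish_job())"
```

```text
the job is handed in; nothing more can be done
None
```

The job is done and handed in at about 12 s of the 48 s allowed. No verdict was reported.

**Board:** I pushed it along the rails with closed fingertips at 18 to 29 mm/s, using 2 to 4 N. The force then rose to about 22 N as the notches stopped it. The side camera put the board top at 54 to 57 mm, against 61 to 62 mm before the push. That is a drop of about 6 mm, as expected. The near edge is parallel to the stand and at home within about 3 mm; the two cameras differ by 2 to 3 mm on it.

**Keeper:** I pushed it round by the knob until it met its stop at about 16 N. Both cameras then put the knob straight across from the pivot, at an angle of about 1.57 rad.

**Everything else:** Both dishes are still standing where they were on the board, within about 2 mm. The robot has backed well clear with no contact force. The stand and the objects around it in the last close-up views looked undisturbed. I did not separately measure the bottle, timer or spare dish at the end. No check failed.

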